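Level the hotplate with a wedge

ROBOT

A 6-joint arm with a two-finger parallel gripper is mounted at the origin on a cart in front of the work surface, level with it; the furniture and walls round the work are solid. World frame = base frame: x ahead of the robot, y to its left, z up, the work surface at z = 0. Lengths are in m, angles in degrees, forces in N, time in s.
With the tool pointing down it reaches from about 0.4 to 0.825 m from the base axis. Payload 7 kg.
Tool frame: the origin (TCP) lies midway between the tips of the shut fingers; the grasp point (between the pads) lies 19 mm behind it; z points along the fingers, y is the direction in which the jaws open and shut (so a half turn about z gives the same grasp; the last joint's range is limited). The gripper opens to 88 mm and grips with 3 to 60 N. Pads are 19 mm wide; open, the fingers measure 130 mm over their backs; the gripper's body (78 mm by 193 mm) begins 47 mm behind the grasp point.
Start: joints at [-56.373, 20.546, 0.682, 0, -70.136, -16.507], TCP at [0.199, -0.645, 0.227] pointing down, gripper open.
Joint ranges: [-176.03, 176.03], [-82.01, 121.73], [-58.28, 71.71], [-173.87, 95.51], [-174.79, -0.11], [-173.66, 173.66]. Speed limits (degrees/s): [136.94, 136.94, 172.46, 180, 180, 180].

INTERFACE

Orientations are given as [roll, pitch, yaw] about the fixed x, y, z axes, in that order (R = Rz(yaw) Ry(pitch) Rx(roll)).
In Python, from plant import sensors, cams, job gives the robot as it stands.
- The arm moves only by the tool move_arm, never from a script. Its argument "commands" is a list of rows, each a list of 7 numbers: the finger opening in cm, from 0 to 8.76, then the shift along the tool's x, y, z in cm, then the turn, a rotation vector about the tool's x, y, z in rad. In form: [[hand, x, y, z, wx, wy, wz], ...]. A call has exactly 8 rows; each row is the pose to reach, as a shift and turn from the pose commanded when the call began, along the tool's axes at that moment; what a row does not reach only later rows make up. A row lasts 1/8 s, in which the tool goes at most 62.5 mm and 10.7 degrees, less where a joint would pass 70% of its speed; a pose out of reach is approached as far as the arm can. A call with a gripper value outside its range is refused whole. The fingers move at their own pace and stop on an object; the grip force is fixed at half the most. Time passes only in rows, so rows that repeat a pose let the fingers close, or fill a call up. It gives the time, the measured TCP pose, the force and the opening at its end, in the units of the state.
- sensors.get_obs(): the state, without advancing time (a new reading comes with each control period).
- cams.snapshot(name): name is "side" or "top" or "wrist"; returns a dict with "frame" (420x560x3 uint8, red, green, blue), "camera_matrix" (3x3 intrinsics, pixels), "R" (3x3) and "t" (3): a world point X has camera coordinates R X + t. Camera axes: x right, y down, z forward; pixel columns grow to the right and rows downward; lengths in m; the calibration is good to about 2 mm. The wrist camera is an equidistant fisheye: a pixel r from the principal point sees the ray r / f radians off the axis. A picture is of the moment at which its call begins. There is no depth.
- job.close_job(): hands the job in, once; it reports no verdict.
The state is a dict: "clock": time; "joint_pos": joint angles; "qvel": joint speeds; "tau": joint torques, N m; "tool_pos": TCP position; "orientation": TCP orientation; "force": force on the tool from outside, world axes, zero at the start; "moment": the same for the moment, N m; "opening": finger opening in m.
Only numpy, scipy, OpenCV 4.12 (cv2) and the standard library are available. Lean on these libraries where they do the work, as an engineer would, in place of code of your own. Each camera call takes 0.05 s, during which the arm holds its last target.

TASK

The round hotplate leans because its front foot is screwed in too far. Push the red wedge, thin end first, under that foot until the white ball of the level on top sits centred between its two black lines, and leave the wedge there holding the foot up. Do not touch the hotplate or the level with the robot, do not shove the hotplate out of its place, and do not disturb the oil bottle, the salt bowl and the jar of oats.

Things in the scene. Friction and masses are not known exactly. Their poses are not given: they have to be found in the camera images.
- hotplate_center (a point): Centre of the round white portable hotplate with a black glass top, 240 mm across, body 30 mm thick, about 1.8 kg, loose on the worktop. The point is on its axis, half-way up the body, 35 mm above the undersides of the good feet. When the plate is level its underside is 20 mm and its top 50 mm above the worktop
- hotplate: The hotplate itself; origin on its axis, level with the undersides of the good feet; z along its axis. Three black ball feet of 32 mm diameter, centres 100 mm from the axis: two good ones at the back (60 degrees either side of its +x) and the low one in front, straight toward its -x, centre 20 mm in from the rim's edge; that one carries only some 3 N
- foot_tip (a point): Lowest point of the low front foot, a black ball of 32 mm diameter; at the start it rests on the worktop and the plate leans toward it. When the plate is level it is as high above the worktop as foot says
- foot (a joint): How far the low foot is screwed in, i.e. how much shorter it is than the other two, in m (0.004 to 0.010); it is stiff and stays where it is
- vial_mid (a point): Middle of the tube in the top face of the ball level: aluminium bar 130 x 32 x 24 mm, loose on top of the hotplate, with a green window 68 x 15 mm in its top face and two black lines across it 22 mm apart. x runs along the bar, away from the low foot (within 20 degrees of the hotplate's x); z is up. The point is 25 mm above the bar's underside
- level: The ball level itself; origin at the centre of its underside, axes as for vial_mid
- ball_mid (a point): The white ball of the level, 13 mm across, that runs along the green window; this point is over the ball's centre, at the same height as vial_mid
- ball (a joint): The ball's offset from the middle of the tube, in m, positive toward the low foot. The ball runs to the lower side: about 5 mm for each degree that the bar leans, so 0.006 to 0.020 at the start, and negative once the front is too high; it takes about a second to settle. It is centred between the lines when within 0.003 of zero
- wedge: Red plastic wedge, 84 mm long (x) and 90 mm wide (y), too wide to grasp, 0.12 kg; 18 mm high at the upright heel face (x = -42 mm), sloping evenly down to 1.5 mm at the thin end (x = +42 mm), which points roughly to the hotplate at the start. Origin at the centre of its underside. Heel and sides are flat upright faces that two spread fingertips can push
- bottle: Square clear oil bottle with black cap, 42 x 42 mm, 170 mm high, loose; origin at the centre of its underside. It stands left or right in front of the hotplate and the wedge lies on the other side
- bowl: Stoneware bowl of salt, 110 mm across, 51 mm high, loose, to the left of the hotplate; origin at the centre of its underside
- oats: Glass clip-top jar of oats, 94 mm across, 69 mm high, loose, to the right of the hotplate; origin at the centre of its underside
There are look-alikes about, which are no part of the job. Of the things shaped like the wedge, the red one is meant.

How it is judged (in metres and radians):
At the end, for the whole second after the job is handed in: The ball rests within 3 mm of the tube's middle and the hotplate leans less than 0.015 rad; the wedge lies flat, thin end in (within 1 rad of the hotplate's x), under the low foot and carries it; the hotplate is within 25 mm of its start, the level still on it; all at rest (distance between ball_mid and vial_mid below 0.003 m and angle between hotplate's own z axis and vertical below 0.015 rad and contact force between wedge and hotplate above 0.5 N and horizontal distance between foot_tip and wedge below 0.06 m and angle between wedge's own z axis and vertical below 0.06 rad and angle between the x axis of wedge and the x axis of hotplate, either way round below 1 rad and distance of hotplate from where it was at the start of the episode below 0.025 m and horizontal distance between vial_mid and hotplate below 0.07 m and linear speed of each of wedge, hotplate below 0.01 m/s); the robot touches nothing.
It fails at once if the robot pressed on the hotplate or the level (contact force between any of the arm, the fingers and hotplate above 4 N or contact force between any of the arm, the fingers and level above 4 N).
It fails at once if the hotplate was shoved 35 mm out of its place (distance of hotplate from where it was at the start of the episode above 0.035 m).
It fails at once if the oil bottle was moved 20 mm or tipped (distance of bottle from where it was at the start of the episode above 0.02 m or angle between bottle's own z axis and vertical above 0.3 rad).
It fails at once if the salt bowl was moved 20 mm or tipped (distance of bowl from where it was at the start of the episode above 0.02 m or angle between bowl's own z axis and vertical above 0.3 rad).
It fails at once if the jar of oats was moved 20 mm or tipped (distance of oats from where it was at the start of the episode above 0.02 m or angle between oats's own z axis and vertical above 0.3 rad).
It also fails if it takes over 67 s, if anything falls off the work surface, if the arm or the gripper's body presses on something with over 40 N, if the wrist force passes 120 N, or if a joint passes its speed limit or range.

## Working session

There is one attempt and no reset: what is moved stays moved. The work goes in short steps, Python scripts to look and compute and a tool call to move; the robot and the scene stay as the last step left them, time stands still between calls to the robot, and variables do not carry over. Pictures are saved under pics/ and viewed, and the job is handed in when it is done.

Besides the shell and the picture viewer there is one more tool, called after ">>>" by a JSON object that holds its "api" and its "payload", one argument or row to a line. move_arm: Moves the arm, as the interface text tells. Its arguments: {"type":"object","properties":{"commands":{"type":"array"}},"required":["commands"]}

```bash
mkdir -p pics; ls; cat > h.py <<'E'
import numpy as np, cv2, sys
sys.path.insert(0,'.')
from plant import sensors, cams, job
def snap(name,fn):
    s=cams.snapshot(name); cv2.imwrite('pics/'+fn+'.png',cv2.cvtColor(s['frame'],cv2.COLOR_RGB2BGR))
    np.savez('pics/'+fn+'.npz',f=s['frame'],K=s['camera_matrix'],R=s['R'],t=s['t']); return s
def load(fn):
    d=np.load('pics/'+fn+'.npz'); return d['f'],d['K'],d['R'],d['t']
def ray(u,v,K,R,t,fish=False):
    x=(u-K[0,2])/K[0,0]; y=(v-K[1,2])/K[1,1]
    if fish:
        th=np.hypot(x,y); s=np.sin(th)/th if th>1e-9 else 1; d=np.array([x*s,y*s,np.cos(th)])
    else: d=np.array([x,y,1.])
    return -R.T@t, R.T@d
def plane(u,v,z,K,R,t,fish=False):
    c,d=ray(u,v,K,R,t,fish); return c+d*(z-c[2])/d[2]
def proj(X,K,R,t):
    p=R@np.asarray(X,float)+t; q=K@p; return q[:2]/q[2]
E
python3 - <<'E'
from h import *
for n in ['side','top','wrist']:
    s=snap(n,n+'0'); print(n,s['camera_matrix'].round(1).tolist(),(-s['R'].T@s['t']).round(3))
print(sensors.get_obs())
E
```

```text
pics
side [[504.0, 0.0, 281.8], [0.0, 504.0, 213.0], [0.0, 0.0, 1.0]] [0.171 0.857 0.616]
top [[432.8, 0.0, 285.8], [0.0, 432.8, 209.7], [0.0, 0.0, 1.0]] [ 0.387 -0.024  1.001]
wrist [[325.2, 0.0, 273.7], [0.0, 325.2, 210.0], [0.0, 0.0, 1.0]] [ 0.128 -0.667  0.386]
{'clock': 0.15, 'joint_pos': array([-5.63719698e+01,  2.05825084e+01,  6.45903067e-01, -1.21265161e-02,
       -7.01376752e+01, -1.65067810e+01]), 'qvel': array([-0.04702504, -0.0907927 ,  0.07232135,  0.08518337, -0.0791434 ,
        0.05969121]), 'tau': array([-1.76750938e-03, -5.83276320e+01,  2.93292832e+01,  7.00141087e+00,
        8.75462196e-03, -1.29513678e-04]), 'tool_pos': array([ 0.19856232, -0.64474252,  0.22584075]), 'orientation': array([ 1.79925541e+02, -1.01753987e-02, -1.62882872e+02]), 'force': array([ 0.59533392, -0.10027923, -0.72589593]), 'moment': array([-0.0031629 , -0.00555227, -0.01824794]), 'opening': 0.08774152226216499}
```

View pics/side0.png

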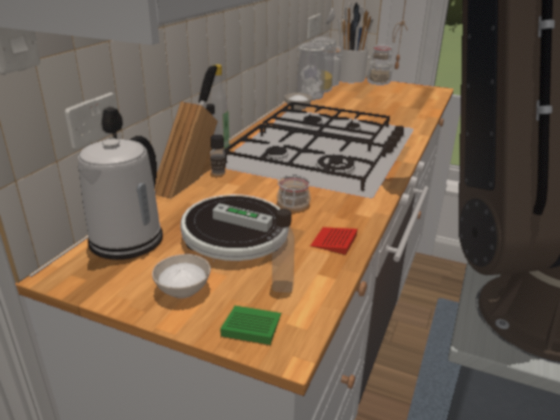

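View pics/top0.png

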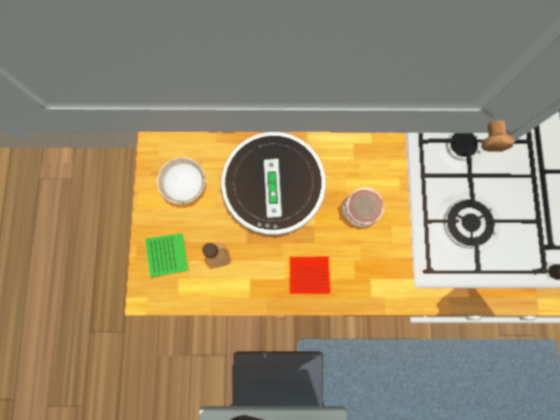

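View pics/wrist0.png

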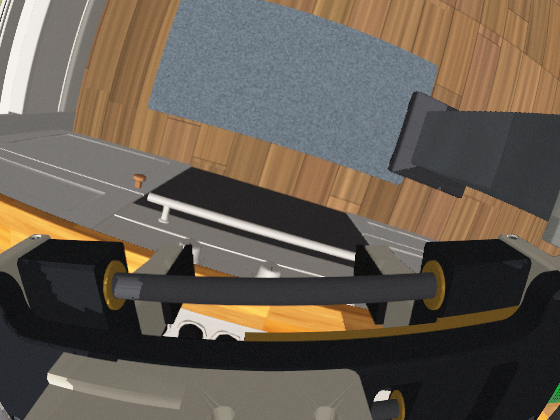

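The red wedge is at top (309,275) and side (335,239). The only look-alike is the green wedge at top (166,255) and side (252,324). The bottle is at top (213,253), left in front of the plate. Next I measure and check a close crop.

```bash
cat > m.py <<'E'
from h import *
E
python3 - <<'E'
from h import *
f,K,R,t=load('top0')
hsv=cv2.cvtColor(f,cv2.COLOR_RGB2HSV)
m=(((hsv[...,0]<6)|(hsv[...,0]>174))&(hsv[...,1]>200)&(hsv[...,2]>90)).astype(np.uint8)
m[:,:270]=0;m[:,340:]=0;m[:240]=0; m[300:]=0
m=cv2.morphologyEx(m,cv2.MORPH_CLOSE,np.ones((3,3)))
c=max(cv2.findContours(m,0,1)[0],key=cv2.contourArea)
r=cv2.minAreaRect(c);print(r)
for p in cv2.boxPoints(r): print(p, plane(*p,0,K,R,t).round(4),plane(*p,.018,K,R,t).round(4))
# plate rim: white outer ellipse
g=((hsv[...,1]<60)&(hsv[...,2]>170)).astype(np.uint8); g[:,:215]=0;g[:,332:]=0;g[:128]=0;g[242:]=0
c=max(cv2.findContours(g,0,1)[0],key=cv2.contourArea);h=cv2.convexHull(c);e=cv2.fitEllipse(h);print(e)
for z in(.04,.045): print(plane(*e[0],z,K,R,t).round(4))
gr=((hsv[...,0]>45)&(hsv[...,0]<85)&(hsv[...,1]>120)).astype(np.uint8); gr[:,:250]=0;gr[:,300:]=0
c=max(cv2.findContours(gr,0,1)[0],key=cv2.contourArea);print(cv2.minAreaRect(c))
for n,(x0,y0,x1,y1),k in [('lev',(250,150,300,235),7),('wed',(270,240,345,310),7)]:
    cv2.imwrite(f'pics/{n}0.png',cv2.resize(f[y0:y1,x0:x1,::-1],None,fx=k,fy=k,interpolation=2))
f2,K2,R2,t2=load('side0')
cv2.imwrite('pics/s0.png',cv2.resize(f2[170:300,150:370,::-1],None,fx=3.6,fy=3.6,interpolation=2))
E
```

```text
((309.5, 275.0), (34.0, 37.0), 90.0)
[291. 258.] [ 0.4753 -0.0422  0.    ] [ 0.4737 -0.0418  0.018 ]
[328. 258.] [ 0.4755 -0.1276  0.    ] [ 0.4739 -0.1257  0.018 ]
[328. 292.] [ 0.3984 -0.1263  0.    ] [ 0.3982 -0.1244  0.018 ]
[291. 292.] [ 0.3982 -0.0421  0.    ] [ 0.398  -0.0418  0.018 ]
((273.0087585449219, 182.8879852294922), (102.53685760498047, 104.04255676269531), 86.65957641601562)
[ 6.436e-01 -2.000e-04  4.000e-02]
[ 6.422e-01 -4.000e-04  4.500e-02]
((272.0, 182.0), (18.0, 6.0), 90.0)
```

View pics/lev0.png

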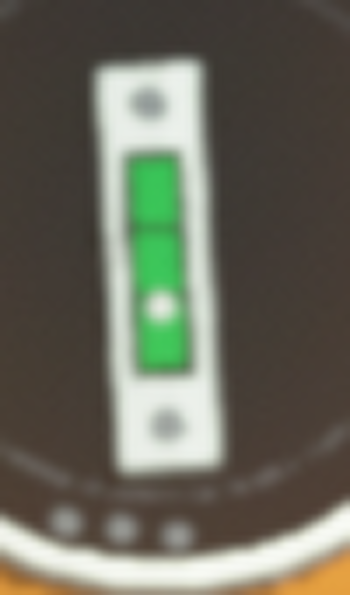

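View pics/wed0.png

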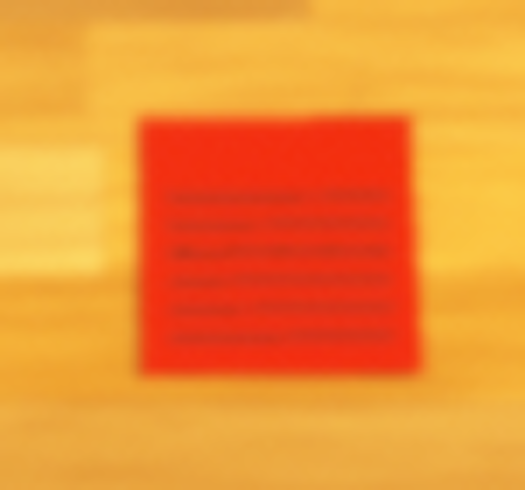

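View pics/s0.png

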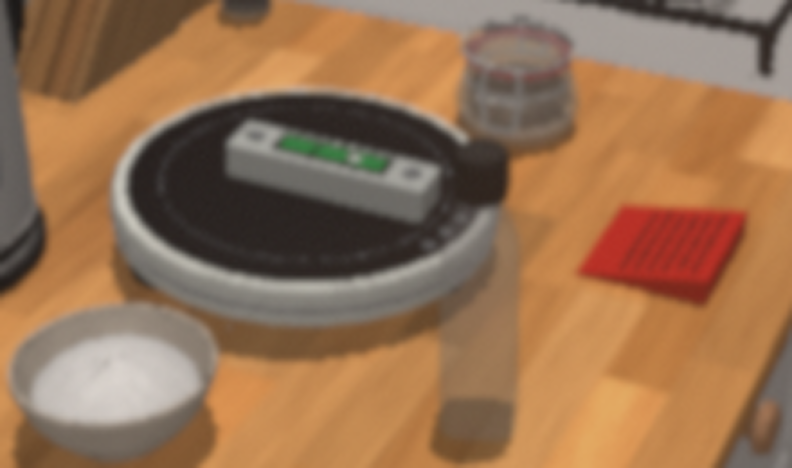

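```bash
python3 - <<'E'
from h import *
f,K,R,t=load('top0'); f2,K2,R2,t2=load('side0')
P=lambda u,v,z:print((u,v),plane(u,v,z,K,R,t).round(3))
print('dots');[P(250+a/7,150+b/7,.045) for a,b in [(66,520),(121,528),(178,536)]]
print('ball,lines,ends');[P(250+a/7,150+b/7,.07) for a,b in [(161,306),(154,228),(154,155),(163,370),(148,102),(168,425)]]
print('oats',end='');P(363,207,.05)
print('bowl',end='');P(182,182,.045)
print('bottle cap top',end='');P(210,250,.168)
print('bottle base side',plane(150+475/3.6,170+430/3.6,0,K2,R2,t2).round(3))
for n,u,v in [('wedge thin L',580,272),('wedge heel L bot',705,304),('thin R',628,206),('heel R top',747,212)]:
  print(n,plane(150+u/3.6,170+v/3.6,0.018 if 'top' in n else 0,K2,R2,t2).round(3))
E
```

```text
dots
(259.42857142857144, 224.28571428571428) [0.546 0.029 0.045]
(267.2857142857143, 225.42857142857144) [0.544 0.012 0.045]
(275.42857142857144, 226.57142857142856) [ 0.541 -0.007  0.045]
ball,lines,ends
(273.0, 193.71428571428572) [ 0.611 -0.001  0.07 ]
(272.0, 182.57142857142856) [0.636 0.001 0.07 ]
(272.0, 172.14285714285714) [0.66  0.001 0.07 ]
(273.2857142857143, 202.85714285714286) [ 0.59  -0.002  0.07 ]
(271.14285714285717, 164.57142857142858) [0.678 0.004 0.07 ]
(274.0, 210.71428571428572) [ 0.572 -0.004  0.07 ]
oats(363, 207) [ 0.586 -0.203  0.05 ]
bowl(182, 182) [0.644 0.207 0.045]
bottle cap top(210, 250) [0.475 0.117 0.168]
bottle base side [0.471 0.133 0.   ]
wedge thin L [ 0.474 -0.037  0.   ]
wedge heel L bot [ 0.393 -0.036  0.   ]
thin R [ 0.473 -0.125  0.   ]
heel R top [ 0.393 -0.122  0.018]
```

>>> {"api": "move_arm", "payload": {
  "commands": [
    [6, -3, 4, 0.6, 0, 0, 0.05],
    [6, -6, 8, 1.2, 0, 0, 0.1],
    [6, -9, 12, 1.8, 0, 0, 0.15],
    [6, -12, 16, 2.5, 0, 0, 0.2],
    [6, -15, 20, 3.2, 0, 0, 0.25],
    [6, -18, 24, 4, 0, 0, 0.299],
    [6, -21, 27, 5, 0, 0, 0.299],
    [6, -21, 27, 5, 0, 0, 0.299]
  ]
}}

```text
clock: 1.15
tool_pos: [0.3204, -0.3231, 0.1762]
orientation: [180.0, -0.0, -179.8]
force: [0.5, -1.1, -0.1]
opening: 0.0597
```

>>> {"api": "move_arm", "payload": {
  "commands": [
    [6, -1, 4, 1, 0, 0, 0],
    [6, -2, 8, 2, 0, 0, 0],
    [6, -3, 12, 3, 0, 0, 0],
    [6, -4, 16, 4, 0, 0, 0],
    [6, -5, 20, 5.5, 0, 0, 0],
    [6, -5.5, 22.3, 7, 0, 0, 0],
    [6, -5.5, 22.3, 7.6, 0, 0, 0],
    [6, -5.5, 22.3, 7.6, 0, 0, 0]
  ]
}}

```text
clock: 2.15
tool_pos: [0.3747, -0.1028, 0.1004]
orientation: [-180.0, -0.1, 180.0]
force: [0.1, -0.3, -0.4]
opening: 0.0598
```

```bash
python3 - <<'E'
from h import *
snap('wrist','w1');o=sensors.get_obs();print(o['tool_pos'],o['joint_pos'].round(1))
E
```

```text
[ 0.37489743 -0.10291399  0.10067322] [  14.2    0.4  -43.5    0.   -46.1 -104.3]
```

View pics/w1.png

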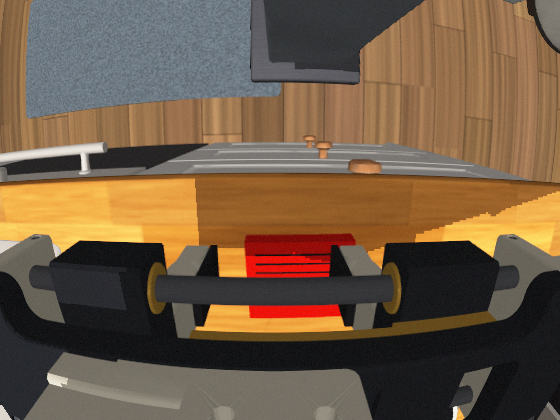

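```bash
python3 - <<'E'
from h import *
f,K,R,t=load('w1')
for u,v,z in [(246,236,.018),(353,236,.018),(247,317,.0015)]: print(plane(u,v,z,K,R,t,True).round(4))
E
```

```text
[ 0.3911 -0.1251  0.018 ]
[ 0.3915 -0.0388  0.018 ]
[ 0.48   -0.1285  0.0015]
```

>>> {"api": "move_arm", "payload": {
  "commands": [
    [6, 0.3, 1.7, 1, 0, 0, 0],
    [6, 0.3, 1.7, 2.5, 0, 0, 0],
    [6, 0.3, 1.7, 4, 0, 0, 0],
    [6, 0.3, 1.7, 5.5, 0, 0, 0],
    [6, 0.3, 1.7, 7, 0, 0, 0],
    [6, 0.3, 1.7, 8, 0, 0, 0],
    [6, 0.3, 1.7, 8, 0, 0, 0],
    [6, 0.3, 1.7, 8, 0, 0, 0]
  ]
}}

```text
clock: 3.2
tool_pos: [0.3723, -0.0854, 0.021]
orientation: [180.0, 0.0, 180.0]
force: [1.0, -0.6, 0.3]
opening: 0.0602
```

>>> {"api": "move_arm", "payload": {
  "commands": [
    [6, 0, 0, 0.8, 0, 0, 0],
    [6, 0, 0, 1.5, 0, 0, 0],
    [6, -0.5, 0, 1.5, 0, 0, 0],
    [6, -1.2, 0, 1.5, 0, 0, 0],
    [6, -2, 0, 1.5, 0, 0, 0],
    [6, -2.8, 0, 1.5, 0, 0, 0],
    [6, -3.6, 0, 1.5, 0, 0, 0],
    [6, -3.6, 0, 1.5, 0, 0, 0]
  ]
}}

```text
clock: 4.2
tool_pos: [0.409, -0.0852, 0.0056]
orientation: [180.0, 0.0, 180.0]
force: [0.0, 1.2, 0.7]
opening: 0.0604
```

```bash
python3 - <<'E'
from h import *
snap('top','t2');snap('side','s2')
f,K,R,t=load('s2')
cv2.imwrite('pics/s2c.png',cv2.resize(f[170:300,150:370,::-1],None,fx=3.6,fy=3.6,interpolation=2))
E
```

```text
(no output)
```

View pics/t2.png

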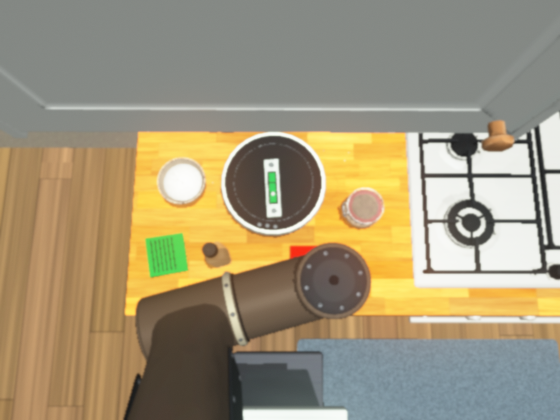

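View pics/s2c.png

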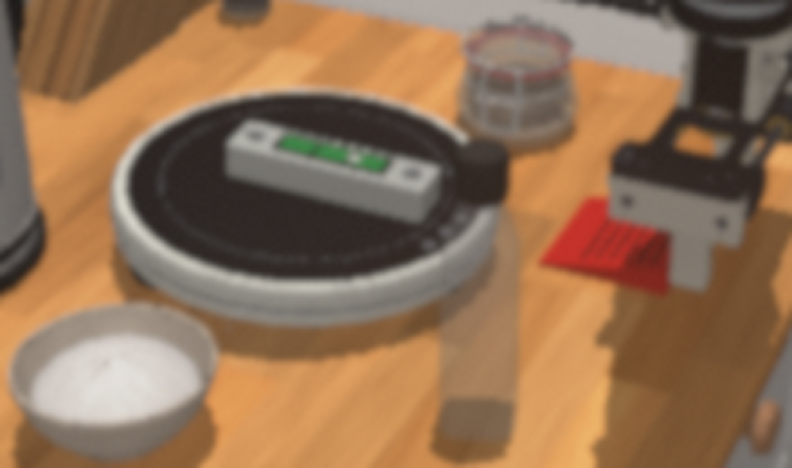

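View pics/s2.png

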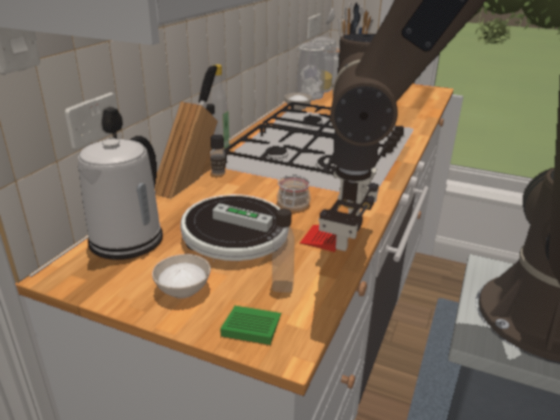

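>>> {"api": "move_arm", "payload": {
  "commands": [
    [5, 0.8, 0, 0, 0, 0, 0],
    [4, 0.8, 0, -3, 0, 0, 0],
    [3, 0, -2, -5, 0, 0, -0.18],
    [2, -1, -4, -5, 0, 0, -0.36],
    [2, -2, -6.5, -5, 0, 0, -0.54],
    [2, -2.8, -6.5, -5, 0, 0, -0.72],
    [2, -2.8, -6.5, -5, 0, 0, -0.9],
    [2, -2.8, -6.5, -5, 0, 0, -1.08]
  ]
}}

```text
clock: 5.3
tool_pos: [0.4351, -0.1503, 0.0555]
orientation: [180.0, -0.0, -117.8]
force: [-0.5, 1.1, 0.0]
opening: 0.02
```

```bash
python3 - <<'E'
from h import *
o=sensors.get_obs();print(o['tool_pos'],o['orientation'],o['joint_pos'].round(1))
E
```

```text
[ 0.4351206  -0.15025611  0.05546083] [ 1.79982816e+02 -1.86521373e-03 -1.17815067e+02] [  5.6  11.5 -38.4  -0.  -40.1 -33.4]
```

Rotate by the remaining -0.49, then look with the wrist camera before lowering.

>>> {"api": "move_arm", "payload": {
  "commands": [
    [2, 0, 0, 0, 0, 0, -0.16],
    [2, 0, 0, 0, 0, 0, -0.32],
    [2, 0, 0, 0, 0, 0, -0.488],
    [2, 0, 0, 0, 0, 0, -0.488],
    [2, 0, 0, 1, 0, 0, -0.488],
    [2, 0, 0, 2, 0, 0, -0.488],
    [2, 0, 0, 2.5, 0, 0, -0.488],
    [2, 0, 0, 2.5, 0, 0, -0.488]
  ]
}}

```text
clock: 6.3
tool_pos: [0.4354, -0.1503, 0.0299]
orientation: [179.9, -0.0, -90.2]
force: [0.4, -0.2, -0.2]
opening: 0.0201
```

```bash
python3 - <<'E'
from h import *
snap('wrist','w3');snap('side','s3')
f,K,R,t=load('s3')
cv2.imwrite('pics/s3c.png',cv2.resize(f[100:300,150:400,::-1],None,fx=3,fy=3,interpolation=2))
E
```

```text
(no output)
```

View pics/s3c.png

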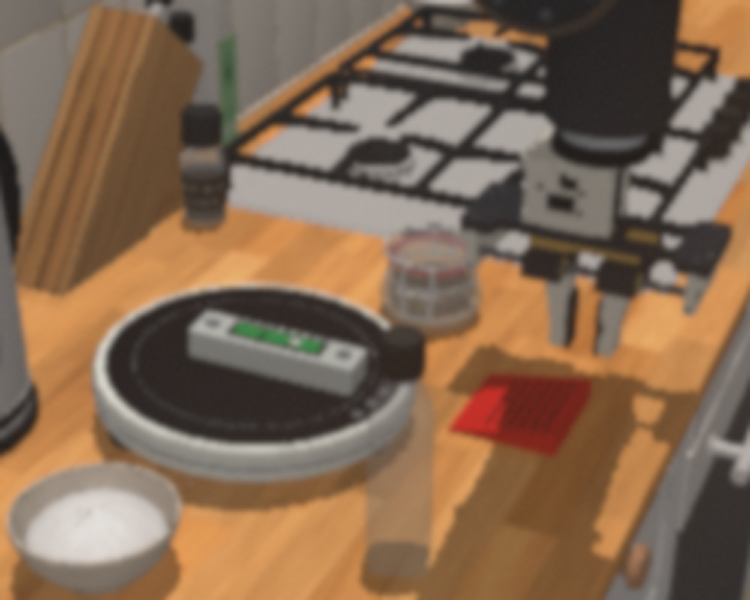

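View pics/w3.png

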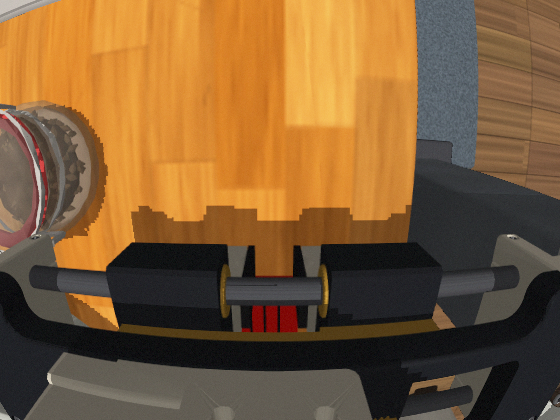

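>>> {"api": "move_arm", "payload": {
  "commands": [
    [2, 0, 0, 1.2, 0, 0, 0],
    [2, 0, 0, 2.3, 0, 0, 0],
    [2, -1.2, 0, 2.3, 0, 0, 0],
    [2, -2.2, 0, 2.3, 0, 0, 0],
    [2, -3.2, 0, 2.3, 0, 0, 0],
    [2, -4.2, 0, 2.3, 0, 0, 0],
    [2, -5.2, 0, 2.3, 0, 0, 0],
    [2, -6.0, 0, 2.3, 0, 0, 0]
  ]
}}

```text
clock: 7.4
tool_pos: [0.4362, -0.0895, 0.0077]
orientation: [-180.0, 0.0, -90.1]
force: [-0.2, -1.1, 0.3]
opening: 0.0202
```

```bash
python3 - <<'E'
from h import *
snap('top','t4');snap('side','s4')
f,K,R,t=load('s4')
cv2.imwrite('pics/s4c.png',cv2.resize(f[100:300,150:400,::-1],None,fx=3,fy=3,interpolation=2))
E
```

```text
(no output)
```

View pics/s4c.png

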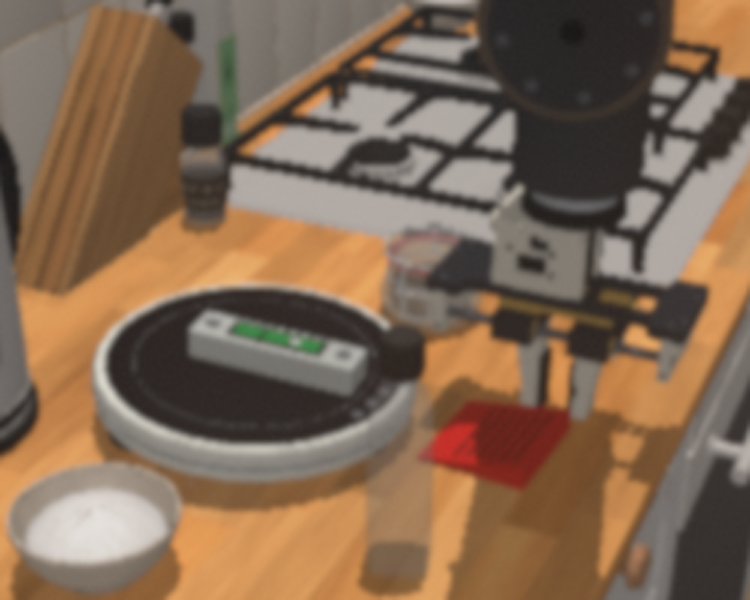

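The wedge slid sideways and stayed roughly square to the plate. I push it about 2.3 cm further, then back off and look.

>>> {"api": "move_arm", "payload": {
  "commands": [
    [2, -0.8, 0, 0, 0, 0, 0],
    [2, -1.6, 0, 0, 0, 0, 0],
    [2, -2.3, 0, 0, 0, 0, 0],
    [2, -2.3, 0, 0, 0, 0, 0],
    [2, -1.3, 0, 0, 0, 0, 0],
    [2, 0, 0, -2, 0, 0, 0],
    [2, 2, 0, -4, 0, 0, 0],
    [2, 4, 0, -5, 0, 0, 0]
  ]
}}

```text
clock: 8.5
tool_pos: [0.4363, -0.1314, 0.0586]
orientation: [-179.9, 0.0, -90.2]
force: [0.3, -0.6, 0.7]
opening: 0.02
```

```bash
python3 - <<'E'
from h import *
snap('top','t5');snap('side','s5');snap('wrist','w5')
f,K,R,t=load('s5')
cv2.imwrite('pics/s5c.png',cv2.resize(f[150:300,150:400,::-1],None,fx=3.2,fy=3.2,interpolation=2))
f,K,R,t=load('t5')
cv2.imwrite('pics/t5c.png',cv2.resize(f[130:320,190:400,::-1],None,fx=3,fy=3,interpolation=2))
E
```

```text
(no output)
```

View pics/s5c.png

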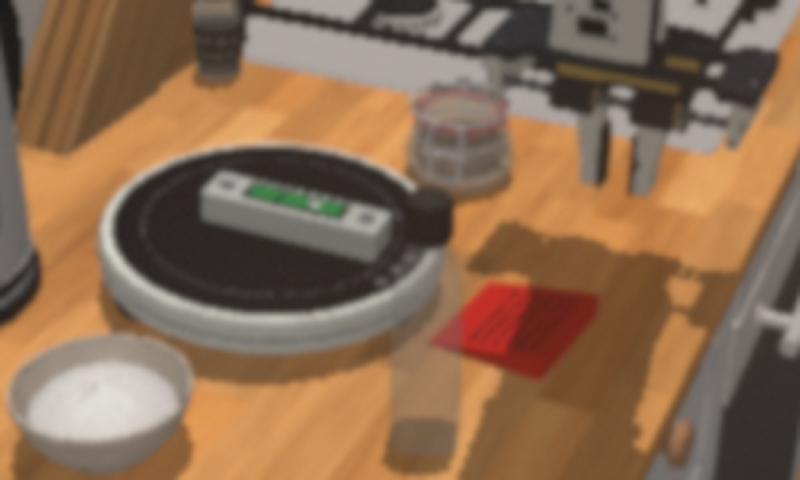

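View pics/t5c.png

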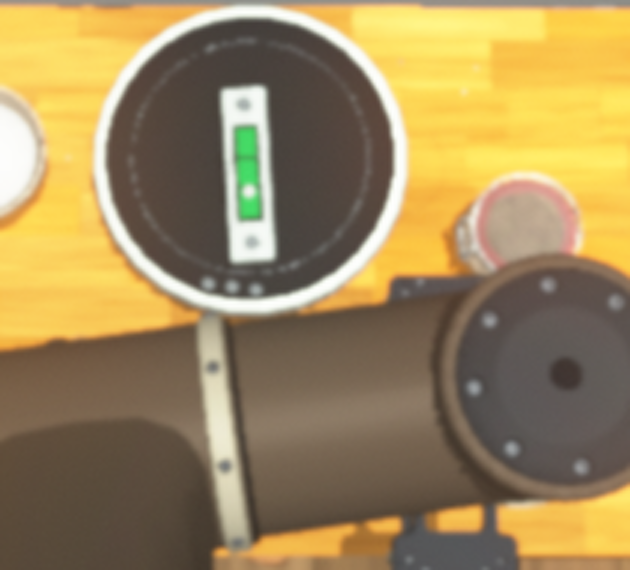

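```bash
python3 - <<'E'
from h import *
f,K,R,t=load('s5')
for n,u,v,z in [('thinL',432,345,0),('heelLbot',540,380,0),('thinR',490,284,.0015),('heelRtop',599,296,.018)]:
  print(n,plane(150+u/3.2,150+v/3.2,z,K,R,t).round(4))
E
```

```text
thinL [0.5083 0.0312 0.    ]
heelLbot [0.4291 0.0383 0.    ]
thinR [ 0.4999 -0.0539  0.0015]
heelRtop [ 0.4179 -0.0468  0.018 ]
```

View pics/w5.png

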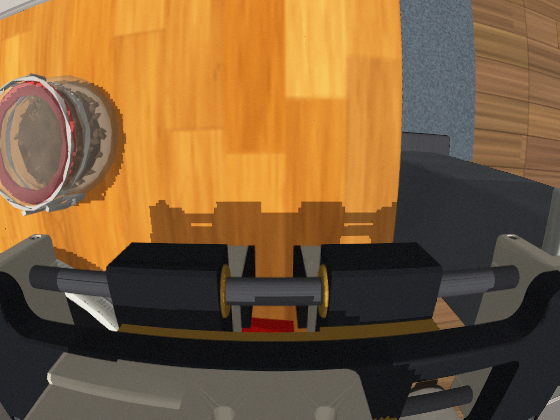

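>>> {"api": "move_arm", "payload": {
  "commands": [
    [3, -1.5, 0.5, 0, 0, 0, 0.18],
    [4, -3, 1, 0, 0, 0, 0.36],
    [5, -4.5, 1.5, 0, 0, 0, 0.54],
    [5, -6, 2.5, 0, 0, 0, 0.72],
    [5, -8, 3.5, 0, 0, 0, 0.9],
    [5, -10, 4.1, 0, 0, 0, 1.08],
    [5, -11, 4.1, 0, 0, 0, 1.26],
    [5, -11.6, 4.1, 0, 0, 0, 1.43]
  ]
}}

```text
clock: 9.65
tool_pos: [0.3949, -0.0135, 0.0571]
orientation: [-180.0, -0.0, -172.4]
force: [-0.5, -1.0, 0.2]
opening: 0.05
```

```bash
python3 - <<'E'
from h import *
o=sensors.get_obs();print(o['tool_pos'],o['orientation'],o['joint_pos'].round(1))
E
```

```text
[ 0.39490577 -0.01351878  0.05714234] [-1.79996328e+02 -3.43630543e-02 -1.72386582e+02] [  27.1    5.4  -46.    -0.   -38.6 -109.4]
```

>>> {"api": "move_arm", "payload": {
  "commands": [
    [5, 0, 0, 0, 0, 0, 0.138],
    [5, 0, 0, 1, 0, 0, 0.138],
    [5, 0, 0, 2, 0, 0, 0.138],
    [5, 0, 0, 3, 0, 0, 0.138],
    [5, 0, 0, 4, 0, 0, 0.138],
    [5, 0, 0, 5, 0, 0, 0.138],
    [5, 0, 0, 5, 0, 0, 0.138],
    [5, 0, 0, 5, 0, 0, 0.138]
  ]
}}

```text
clock: 10.65
tool_pos: [0.3954, -0.0141, 0.0076]
orientation: [-180.0, -0.0, 180.0]
force: [-0.3, 0.6, -0.7]
opening: 0.05
```

>>> {"api": "move_arm", "payload": {
  "commands": [
    [5, -0.7, -0.2, 0, 0, 0, 0],
    [5, -1.4, -0.2, 0, 0, 0, 0],
    [5, -2.0, -0.2, 0, 0, 0, 0],
    [5, -2.6, -0.2, 0, 0, 0, 0],
    [5, -3.2, -0.2, 0, 0, 0, 0],
    [5, -3.8, -0.2, 0, 0, 0, 0],
    [5, -4.2, -0.2, 0, 0, 0, 0],
    [5, -4.2, -0.2, 0, 0, 0, 0]
  ]
}}

```text
clock: 11.65
tool_pos: [0.4379, -0.016, 0.0076]
orientation: [180.0, 0.0, 180.0]
force: [-0.0, 0.8, 0.2]
opening: 0.0497
```

```bash
cat >> h.py <<'E'
def look(i):
    snap('top',f't{i}');snap('side',f's{i}')
    f=load(f's{i}')[0]; a=cv2.resize(f[180:280,170:360,::-1],None,fx=4,fy=4,interpolation=2)
    f=load(f't{i}')[0]; b=cv2.resize(f[130:320,200:390,::-1],None,fx=3,fy=3,interpolation=2)
    cv2.imwrite(f'pics/s{i}c.png',a);cv2.imwrite(f'pics/t{i}c.png',b)
    o=sensors.get_obs();print(o['clock'],o['tool_pos'].round(4),o['force'].round(1))
E
python3 -c "
from h import *
look(6)"
```

```text
11.75 [ 0.4376 -0.016   0.0076] [-0.  -0.1  0.4]
```

View pics/s6c.png

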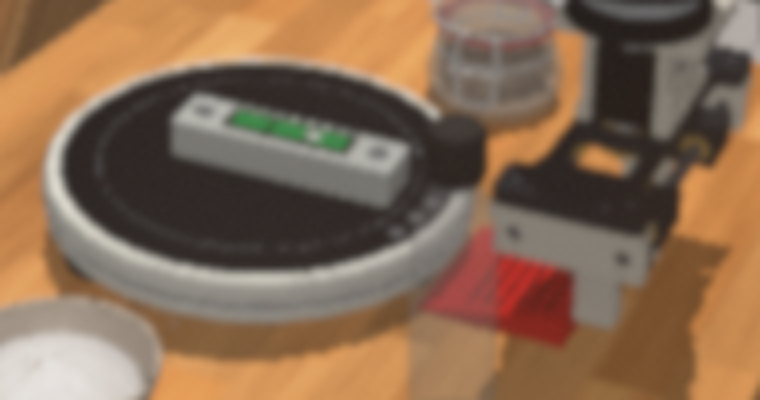

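View pics/t6c.png

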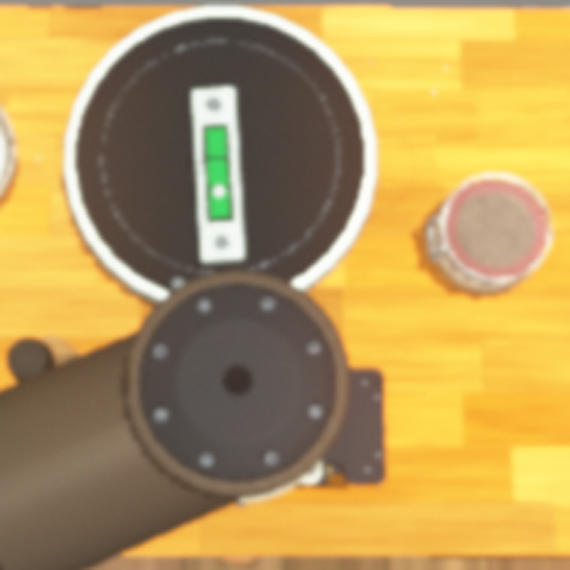

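>>> {"api": "move_arm", "payload": {
  "commands": [
    [5, -0.5, 0, 0, 0, 0, 0],
    [5, -1.0, 0, 0, 0, 0, 0],
    [5, -1.5, 0, 0, 0, 0, 0],
    [5, -1.9, 0, 0, 0, 0, 0],
    [5, -2.3, 0, 0, 0, 0, 0],
    [5, -2.7, 0, 0, 0, 0, 0],
    [5, -3.0, 0, 0, 0, 0, 0],
    [5, -3.0, 0, 0, 0, 0, 0]
  ]
}}

```text
clock: 12.75
tool_pos: [0.4625, -0.018, 0.0066]
orientation: [-179.8, -0.5, 179.9]
force: [-13.1, -1.9, 10.5]
opening: 0.0498
```

>>> {"api": "move_arm", "payload": {
  "commands": [
    [5, 0, 0, 0, 0, 0, 0],
    [5, 0, 0, 0, 0, 0, 0],
    [5, 0, 0, 0, 0, 0, 0],
    [5, 0, 0, 0, 0, 0, 0],
    [5, 0, 0, 0, 0, 0, 0],
    [5, 0, 0, 0, 0, 0, 0],
    [5, 0, 0, 0, 0, 0, 0],
    [5, 0, 0, 0, 0, 0, 0]
  ]
}}

```text
clock: 13.75
tool_pos: [0.4625, -0.018, 0.0066]
orientation: [-179.8, -0.5, 179.9]
force: [-12.7, -2.2, 9.0]
opening: 0.0501
```

```bash
python3 -c "
from h import *
look(7)"
```

```text
13.85 [ 0.4625 -0.018   0.0066] [-13.4  -1.5  10. ]
```

View pics/s7c.png

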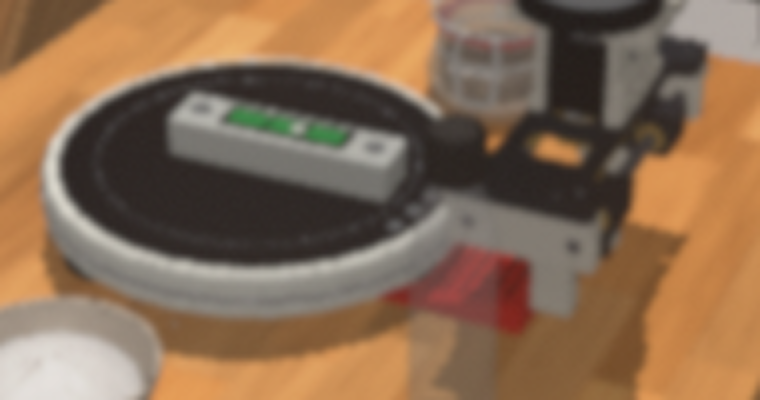

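View pics/t7c.png

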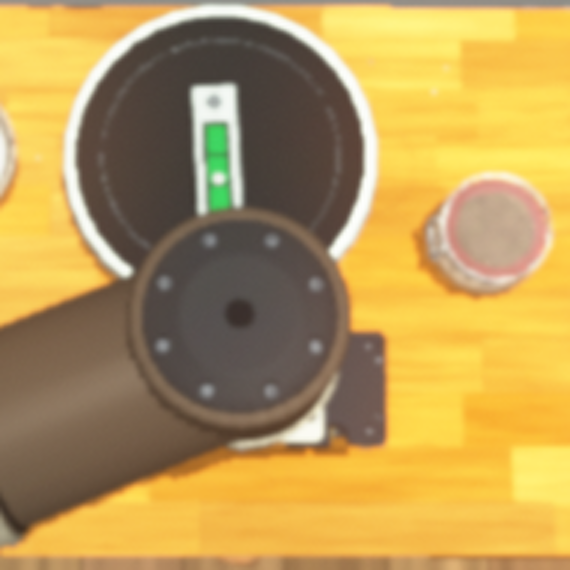

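>>> {"api": "move_arm", "payload": {
  "commands": [
    [5, -0.1, 0, -0.1, 0, 0, 0],
    [5, -0.2, 0, -0.2, 0, 0, 0],
    [5, -0.35, 0, -0.2, 0, 0, 0],
    [5, -0.5, 0, -0.2, 0, 0, 0],
    [5, -0.65, 0, -0.2, 0, 0, 0],
    [5, -0.8, 0, -0.2, 0, 0, 0],
    [5, -0.8, 0, -0.2, 0, 0, 0],
    [5, -0.8, 0, -0.2, 0, 0, 0]
  ]
}}

```text
clock: 14.85
tool_pos: [0.4724, -0.0172, 0.0085]
orientation: [-179.9, -0.3, 179.9]
force: [-5.9, -1.0, -1.3]
opening: 0.0497
```

>>> {"api": "move_arm", "payload": {
  "commands": [
    [5, 0, 0, 0, 0, 0, 0],
    [5, 0, 0, 0, 0, 0, 0],
    [5, 0, 0, 0, 0, 0, 0],
    [5, 0, 0, 0, 0, 0, 0],
    [5, 0, 0, 0, 0, 0, 0],
    [5, 0, 0, 0, 0, 0, 0],
    [5, 0, 0, 0, 0, 0, 0],
    [5, 0, 0, 0, 0, 0, 0]
  ]
}}

```text
clock: 15.85
tool_pos: [0.4724, -0.0172, 0.0085]
orientation: [-179.9, -0.3, 179.9]
force: [-6.3, -0.6, -0.9]
opening: 0.0499
```

```bash
python3 -c "
from h import *
look(8)"
```

```text
15.95 [ 0.4724 -0.0172  0.0085] [-6.2 -1.4 -0.7]
```

View pics/s8c.png

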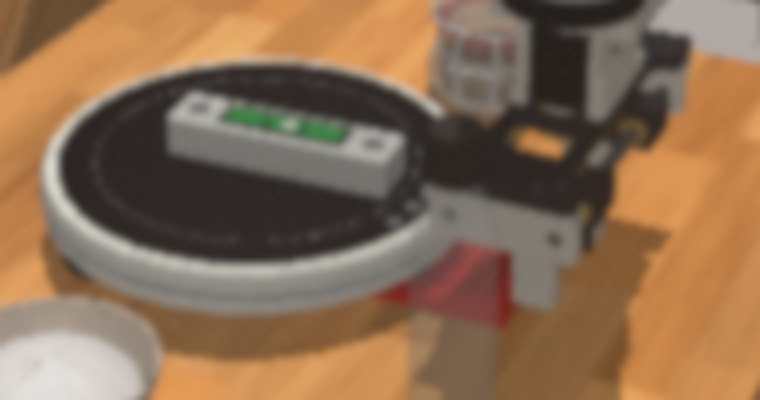

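View pics/t8c.png

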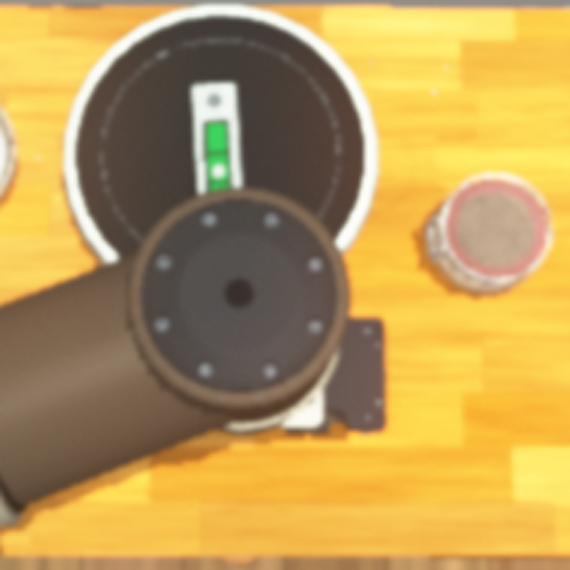

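```bash
cat >> h.py <<'E'
def lev(i):
    f,K,R,t=load(f's{i}'); a=f[200:220,218:268,::-1]
    cv2.imwrite(f'pics/L{i}.png',cv2.resize(a,None,fx=14,fy=14,interpolation=cv2.INTER_CUBIC))
E
python3 -c "
from h import *
lev(8);lev(0)"
```

```text
Traceback (most recent call last):
  File "h.py", line 26, in lev
    f,K,R,t=load(f's{i}'); a=f[200:220,218:268,::-1]
            ~~~~^^^^^^^^^
  File "h.py", line 8, in load
    d=np.load('pics/'+fn+'.npz'); return d['f'],d['K'],d['R'],d['t']
FileNotFoundError: [Errno 2] No such file or directory: 'pics/s0.npz'
```

View pics/L8.png

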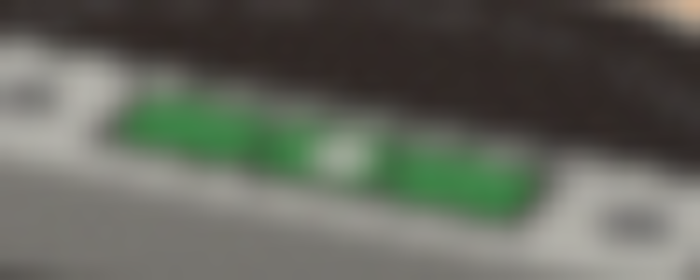

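>>> {"api": "move_arm", "payload": {
  "commands": [
    [5, -0.1, 0, 0, 0, 0, 0],
    [5, -0.2, 0, 0, 0, 0, 0],
    [5, -0.3, 0, 0, 0, 0, 0],
    [5, -0.4, 0, 0, 0, 0, 0],
    [5, -0.5, 0, 0, 0, 0, 0],
    [5, -0.6, 0, 0, 0, 0, 0],
    [5, -0.6, 0, 0, 0, 0, 0],
    [5, -0.6, 0, 0, 0, 0, 0]
  ]
}}

```text
clock: 16.95
tool_pos: [0.4784, -0.0172, 0.0084]
orientation: [-179.9, -0.3, 179.9]
force: [-6.3, -0.7, -1.7]
opening: 0.0497
```

>>> {"api": "move_arm", "payload": {
  "commands": [
    [5, 0, 0, 0, 0, 0, 0],
    [5, 0, 0, 0, 0, 0, 0],
    [5, 0, 0, 0, 0, 0, 0],
    [5, 0, 0, 0, 0, 0, 0],
    [5, 0, 0, 0, 0, 0, 0],
    [5, 0, 0, 0, 0, 0, 0],
    [5, 0, 0, 0, 0, 0, 0],
    [5, 0, 0, 0, 0, 0, 0]
  ]
}}

```text
clock: 17.95
tool_pos: [0.4784, -0.0172, 0.0085]
orientation: [-179.9, -0.3, 179.9]
force: [-6.3, -0.0, -1.6]
opening: 0.0497
```

```bash
python3 -c "
from h import *
look(9);lev(9)"
```

```text
18.05 [ 0.4784 -0.0172  0.0085] [-6.2 -1.1 -0.8]
```

View pics/L9.png

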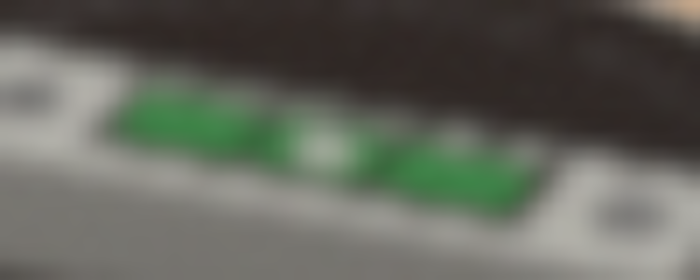

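View pics/t9c.png

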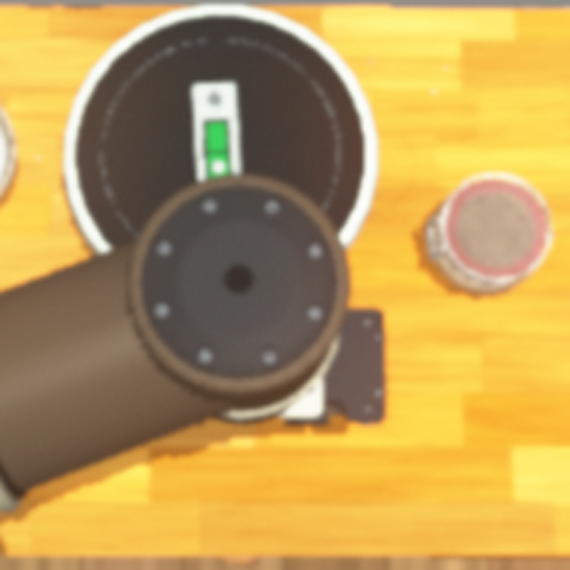

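The ball is at 323 px, against a midpoint of about 327 px between the lines, so it is within 1 mm of centre. I back off straight, lift clear and look again.

>>> {"api": "move_arm", "payload": {
  "commands": [
    [5, 0.5, 0, 0, 0, 0, 0],
    [5, 1.2, 0, 0, 0, 0, 0],
    [5, 2.5, 0, 0, 0, 0, 0],
    [5, 4, 0, -1, 0, 0, 0],
    [5, 6, 0, -4, 0, 0, 0],
    [5, 8, -2, -8, 0, 0, 0],
    [5, 8, -4, -11, 0, 0, 0],
    [5, 8, -7, -13, 0, 0, 0]
  ]
}}

```text
clock: 19.05
tool_pos: [0.4013, -0.0862, 0.1415]
orientation: [179.9, 0.2, -179.9]
force: [1.6, 0.5, -0.6]
opening: 0.0502
```

>>> {"api": "move_arm", "payload": {
  "commands": [
    [5, 0, -5, 0, 0, 0, 0],
    [5, 2, -10, 0, 0, 0, 0],
    [5, 4, -15, 0, 0, 0, 0],
    [5, 6, -20, 0, 0, 0, 0],
    [5, 8, -25, 0, 0, 0, 0],
    [5, 8, -28, 0, 0, 0, 0],
    [5, 8, -28, 0, 0, 0, 0],
    [5, 8, -28, 0, 0, 0, 0]
  ]
}}

```text
clock: 20.05
tool_pos: [0.3207, -0.3654, 0.1394]
orientation: [180.0, -0.0, 180.0]
force: [1.0, 0.9, -0.1]
opening: 0.0498
```

```bash
python3 - <<'E'
from h import *
look(10);lev(10)
f=load('t10')[0]
cv2.imwrite('pics/lt10.png',cv2.resize(f[150:235,250:300,::-1],None,fx=7,fy=7,interpolation=2))
f,K,R,t=load('t10');hsv=cv2.cvtColor(f,cv2.COLOR_RGB2HSV)
g=((hsv[...,1]<60)&(hsv[...,2]>170)).astype(np.uint8); g[:,:215]=0;g[:,332:]=0;g[:128]=0;g[242:]=0
c=max(cv2.findContours(g,0,1)[0],key=cv2.contourArea);e=cv2.fitEllipse(cv2.convexHull(c));print(e[0],plane(*e[0],.045,K,R,t))
E
```

```text
20.15 [ 0.3212 -0.3652  0.1396] [ 1.3  0.1 -0.3]
(273.0977783203125, 182.04600524902344) [ 6.44201255e-01 -5.53394651e-04  4.50000000e-02]
```

View pics/L10.png

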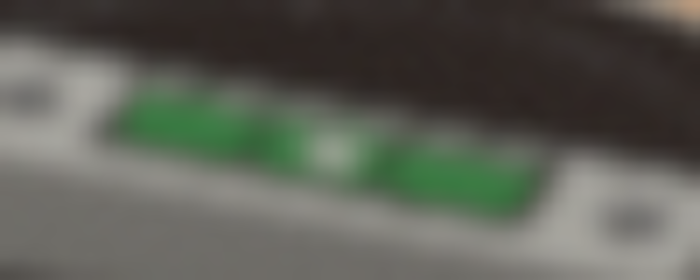

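View pics/lt10.png

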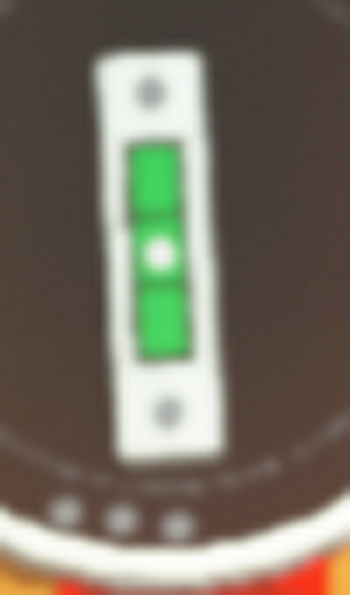

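View pics/t10c.png

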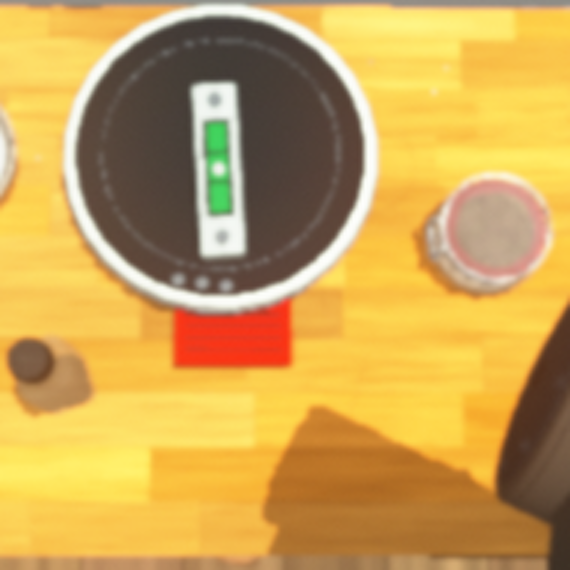

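View pics/s10c.png

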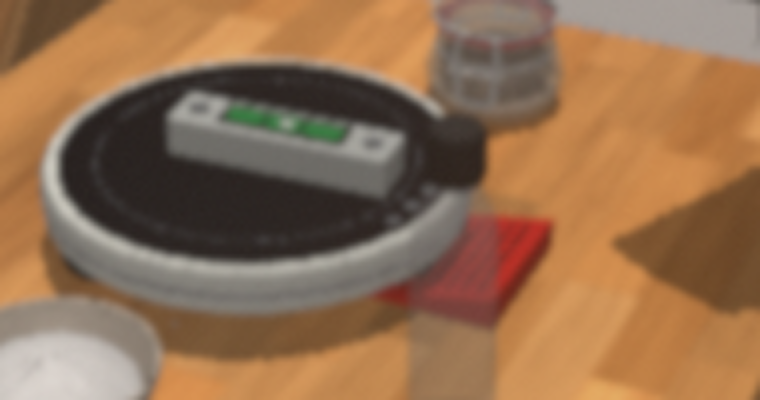

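```bash
python3 -c "
from h import *
print(job.close_job(), sensors.get_obs()['clock'])"
```

```text
the job is handed in; nothing more can be done
the job is handed in; nothing more can be done
```

I pushed the red wedge thin end first under the low front foot, backed the arm well away, and handed the job in at about 20 s. It took one push forward at the heel, one sideways from its right side, then slow pushes on the heel while I watched the ball.

**Level:** with the arm clear, the ball sits between the two black lines. It is about 1 mm off the middle in the top view and about 0.4 mm in the side view, both toward the foot and inside the 3 mm limit.

**Plate and wedge:** the plate centre moved about 2 mm, the level is still on it, and the wedge lies flat and square under the front rim. I did not see the foot resting on the wedge directly. That it carries the foot follows from the ball staying centred after the arm let go.

**Other things:** the bottle and the jar of oats look unmoved, and the arm never came near the bowl.

**Forces:** the wrist force peaked at about 17 N (13 N sideways and 10 N upward), at the first contact with the foot. The upward part was probably friction of the fingers on the heel, and it went away once I raised the tool 2 mm. By my measured positions the gripper stayed clear of the plate, but I have no contact reading to confirm it.

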